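# Close the open drain valve with the long T-key

## Robot

A 6-joint arm with a two-finger parallel gripper is mounted at the origin on the work surface. World frame = base frame: x ahead of the robot, y to its left, z up, the work surface at z = 0. Lengths are in mm, angles in degrees, forces in N, time in s.
With the tool pointing down it reaches from about 300 to 850 mm from the base axis. Payload 4.2 kg.
Tool frame: the origin (TCP) lies midway between the tips of the shut fingers; the grasp point (between the pads) lies 19 mm behind it (env.grasp_offset is the distance from the TCP to the grasp point, in mm); z points along the fingers, y is the line along which they close (so a half turn about z gives the same grasp; the last joint's range is limited). The gripper opens to 91 mm and grips with 3 to 60 N. Pads are 32 mm wide; open, the fingers measure 118 mm over their backs; the gripper's body (76 mm by 178 mm) begins 60 mm behind the grasp point.
Start: joints at [-69.271, 18.312, 89.639, -0, 72.044, -1.146], TCP at [214.244, -533.613, 213.976] pointing down, gripper open.
Joint ranges: [-177.97, 177.97], [-48.28, 115.42], [12.27, 149.76], [-77.06, 257.06], [2.81, 150.46], [-146.56, 146.56]. Speed limits (degrees/s): [147.25, 147.25, 180, 180, 180, 180].

## Interface

Orientations are given as [roll, pitch, yaw] about the fixed x, y, z axes, in that order (R = Rz(yaw) Ry(pitch) Rx(roll)).
In Python, from workcell import env, optics gives the robot as it stands. The module is installed in compiled form; this text tells all that it offers.
- The arm moves only by the tool send_rows, never from a script. Its argument "targets" is a list that holds one entry, the list of rows, each a list of 7 numbers: the turn, a rotation vector about the world's x, y, z scaled (see below), then the shift along the world's x, y, z scaled (see below), then the closure, from -1 (fully open) to 1 (shut). In form: [[[rx, ry, rz, x, y, z, gripper], ...]]. A call has 1 to 12 rows; each row shifts and turns the commanded pose from where the row before left it; what a row does not reach is not made up. The controller multiplies each number of a shift by 0.2 m and each number of a turn by pi/2 rad. A row lasts 1/10 s, in which the tool goes at most 50 mm and 8.59 degrees, less where a joint would pass 70% of its speed; a pose out of reach is approached as far as the arm can. A call with a number of a shift or a turn outside -1 to 1 is refused whole. A call with a gripper value outside its range is refused whole. The fingers move at their own pace and stop on an object; "grip_force" is the grip in N (left out, the last holds). Time passes only in rows, so rows that do not move let the fingers close. It gives the time, the measured TCP pose, the force, the opening and the grip force at its end, in the units of the state.
- env.state(): the state, without advancing time (a new reading comes with each control period).
- optics.grab_frame(name): name is "side" or "top" or "wrist"; returns (picture, depth): 420x560x3 uint8, red, green, blue; 420x560 float32, mm along the optical axis (not along the pixel's ray), 0 where there is no reading.
- optics.camera_info(name): a dict with "camera_matrix" (3x3 intrinsics, pixels), "k1" (the pictures are not rectified: a ray, as slopes to the right and down, at radius r is drawn at 1 + k1 r^2 times it, then the intrinsics apply), "R" (3x3) and "t" (3): a world point X has camera coordinates R X + t; the wrist camera has in their place "mount" (4x4, takes a point from camera to tool coordinates, whose origin is the TCP and whose axes are the flange's). Camera axes: x right, y down, z forward; pixel columns grow to the right and rows downward; lengths in mm; the calibration is good to about 2 mm. A picture is of the moment at which its call begins: read the wrist's pose just before it. camera_info takes no time and is no camera call.
- env.job_done(): hands the job in; it is judged then, once.
Trained networks look in the newest picture that a camera, given by its name, has taken for a name from the list of things; names that differ only in an ending like _2 or _b are one class to them, and where a whole thing is asked for, a point or a joint stands for the part that bears it (a point fixed in the world has none). Each returns a list of dicts, best first, with "conf" (0 to 1); they miss things now and then, are a little off and sometimes report something else, mostly with a low value. They report only what shows in the picture. A call takes as long as a camera call. They do not tell look-alikes from the thing itself.
- optics.silhouettes(camera, name): "mask" (420x560 bool, what is visible of it) and "at" ([column, row] in pixels, amid what is visible of it).
- optics.place_of(camera, name): "at" ([column, row] in pixels: a listed point, or the origin of a listed thing).
The state is a dict: "time_s": time; "qpos": joint angles; "qvel": joint speeds; "effort": joint torques, N m; "ee_pos": TCP position; "ee_rot": TCP orientation; "force": force on the tool from outside, world axes, zero at the start; "torque": the same for the moment, N m; "gripper_width": finger opening in mm; "gripper_force": force on a finger pad.
Only numpy, scipy, OpenCV 4.12 (cv2) and the standard library are available. Lean on these libraries where they do the work, as an engineer would, in place of code of your own. Each camera call takes 0.05 s, during which the arm holds its last target. There are 200 camera calls.

## Task

One of the two wash-tank drain valves has been left partly open (its pointer is not square across its pipe). Take the long T-key from the rack, lower it down that valve's sleeve until it sits fully home on the square stem, turn it clockwise until the valve is fully closed, then lift the key out and stand it back upright, fully down in its rack pocket. Leave the closed valve, the other two keys, the bottle, the basket and the loose coupler as they are.

Things in the scene. Friction and masses are not known exactly. Their poses are not given: they have to be found in the camera images.
- key_bar (a point): Long T-key, the tallest key in the rack, steel, 0.2 kg (may vary). This point is the centre of its crossbar, where to grip it: 90 mm long along this frame's x, 12 mm wide (y), 14 mm high; z is up along the key. A 12 mm round rod runs from the bar down to an 8-sided socket, 30 mm across and 40 mm high, at the foot. The foot is 168 mm below this point; the key's full height is 175 mm.
- key_foot (a point): Centre of the foot (lowest face) of the long T-key. In the foot is a square hole 18.2 mm across flats and 32 mm deep, its flats parallel and square to the crossbar; on the 16 mm stem it has about 0.13 rad of play either way in turning.
- key_mid_bar (a point): Centre of the crossbar (70 mm long) of the middle-height T-key, thin 10 mm rod, round foot; bar centre 112 mm above its foot. It fits no stem here. Leave it in the rack.
- key_short_bar (a point): Centre of the crossbar (60 mm long) of the short T-key, bar centre 84 mm above its foot. Too short to reach a stem. Leave it in the rack.
- rack_hole0 (a point): Mouth centre of a pocket of the fixed grey plastic rack (56 x 210 mm, 50 mm high; local y runs along the row of three pockets). Pockets are round, 36 mm wide with a 4 mm chamfer, 65 mm apart, 40 mm deep: their floor is 10 mm above the deck. Each holds one key standing upright; which key stands in which varies.
- rack_hole1 (a point): Mouth centre of the middle rack pocket.
- rack_hole2 (a point): Mouth centre of the third rack pocket.
- mouth_a (a point): Centre of the sleeve's mouth rim, on the stem's axis, of the partly open valve; z up, x towards its pipe. It is a steel drain valve fixed to the deck: 70 x 70 x 36 mm body, 26 mm thick pipe lying low on its +x side out to 95 mm from the axis, and on top an upright access sleeve, bore 36 mm, 45 mm outside, flaring to a 62 mm wide mouth, its rim 145 mm above the deck. The two valves swap places from run to run.
- stem_a_tip (a point): Tip of the brass square stem deep in that sleeve, 16 mm across flats (flats along this frame's x and y, which turn with it), 73 mm below the rim. The top 8 mm taper to 7 mm square; then 18 mm of full square, then a 33 mm round flange, 99 mm below the rim, on which a key fully home rests.
- pointer_a (a point): Outer end of that valve's flat brass pointer, which sticks out 60 mm from the axis below the sleeve, 42 mm above the deck, along the stem's x, and turns with it (look only, it cannot be touched). Along the pipe = open; square across the pipe = closed.
- stem_a (a joint): Stem of the partly open valve, rad. 0 = open, pointer along the valve's +x; 1.57 = closed, pointer along the valve's -y, at a hard stop. Closes clockwise seen from above: stem yaw = valve yaw - value. Starts at 0.2 to 0.6; about 0.08 N m of friction; stays where it is left.
- mouth_b (a point): The same point of the other valve, which is alike in all but its setting: it is already closed. Leave it alone.
- stem_b (a joint): Stem of the closed valve, same meaning; starts at its closed stop (1.53 to 1.57).
- bottle_mid (a point): Centre of a plain white plastic bottle, 64 mm across, 200 mm tall (taller than the sleeves), standing between rack and valves. Bystander.
- basket_mid (a point): Middle of a steel mesh wash basket holding turned couplers, 120 mm (x) x 160 mm (y) x 90 mm, handles up to 133 mm. Bystander.
- coupler_mid (a point): Centre of a loose turned aluminium coupler, 30 mm across, 30 mm high, standing between the valves. Bystander.
Mind the look-alikes: they are no part of the job. Leave any red look-alike of the part that bears mouth_a alone.

How it is judged (in metres and radians):
On the way, in this order (a step that is already met when the one before it is completed fails the run):
1. the long key is down the open valve's sleeve, on its square stem, before the valve has been turned shut (horizontal distance between key_foot and mouth_a below 0.006 m and z of key_foot in the frame of mouth_a below -0.088 m and value of joint stem_a below 1.1 rad), for 0.2 s.
2. the valve is fully closed with the long key still on the stem (horizontal distance between key_foot and mouth_a below 0.006 m and z of key_foot in the frame of mouth_a below -0.088 m and value of joint stem_a above 1.47 rad), for 0.1 s.
At the end, for the whole second after the job is handed in: Both valves closed (within 0.1 rad of the stop at 1.57), and the long key standing released in a rack pocket: foot within 8 mm of the pocket's axis and 6 mm of its floor, leaning less than 0.15 rad (value of joint each of stem_a, stem_b above 1.47 rad and angle between key_bar's own z axis and vertical below 0.15 rad and height (world z) of key_foot below 0.016 m and (horizontal distance between key_foot and rack_hole0 below 0.008 m or horizontal distance between key_foot and rack_hole1 below 0.008 m or horizontal distance between key_foot and rack_hole2 below 0.008 m)); the robot touches nothing.
It fails at once if the closed valve is turned away from closed (value of joint stem_b below 1.4 rad).
It fails at once if one of the other two keys is disturbed (moved over 30 mm) (distance of any of key_mid_bar, key_short_bar from where it was at the start of the episode above 0.03 m).
It fails at once if the bottle is disturbed (moved over 30 mm) (distance of bottle_mid from where it was at the start of the episode above 0.03 m).
It fails at once if the basket is disturbed (moved over 30 mm) (distance of basket_mid from where it was at the start of the episode above 0.03 m).
It fails at once if the coupler is disturbed (moved over 30 mm) (distance of coupler_mid from where it was at the start of the episode above 0.03 m).
It also fails if it takes over 66 s, if anything falls off the work surface, if the arm or the gripper's body presses on something with over 40 N, if the wrist force passes 120 N, or if a joint passes its speed limit or range.

## Working session

There is one attempt and no reset: what is moved stays moved. The work goes in short steps, Python scripts to look and compute and a tool call to move; the robot and the scene stay as the last step left them, time stands still between calls to the robot, and variables do not carry over. Pictures are saved under pics/ and viewed, at most 10 in all, crops included, and the job is handed in when it is done.

Besides the shell and the picture viewer there is one more tool, called by a JSON object that holds its "method" and its "body". send_rows: Moves the arm, as the interface text tells. Its arguments: {"type":"object","properties":{"targets":{"type":"array"},"grip_force":{"type":"number"}},"required":["targets"]}

```bash
mkdir -p pics
cat > h.py <<'E'
import numpy as np, cv2
from scipy.spatial.transform import Rotation as Ro
from workcell import env, optics
def cam(n):
    i=optics.camera_info(n); K=np.array(i["camera_matrix"]); k=i["k1"]
    if "R" in i: return K,k,np.array(i["R"]),np.array(i["t"])
    M=np.array(i["mount"]); s=env.state()
    T=np.eye(4); T[:3,:3]=Ro.from_euler('xyz',s["ee_rot"],degrees=True).as_matrix(); T[:3,3]=s["ee_pos"]
    C=np.linalg.inv(T@M); return K,k,C[:3,:3],C[:3,3]
def ray(c,p):
    K,k,R,t=c
    d=cv2.undistortPoints(np.array([[p]],float),K,np.array([k,0,0,0,0.]))[0,0]
    return -R.T@t, R.T@np.array([d[0],d[1],1.])
def atz(c,p,z):
    o,d=ray(c,p); return o+d*(z-o[2])/d[2]
def pts(c,uv,depth):  # many pixels with depth
    K,k,R,t=c; uv=np.asarray(uv,float).reshape(-1,1,2)
    d=cv2.undistortPoints(uv,K,np.array([k,0,0,0,0.]))[:,0]
    z=depth[uv[:,0,1].astype(int),uv[:,0,0].astype(int)]
    X=np.c_[d,np.ones(len(d))]*z[:,None]
    return ((X-t)@R)[z>0]
def proj(c,X):
    K,k,R,t=c; return cv2.projectPoints(np.array([X],float),cv2.Rodrigues(R)[0],t,K,np.array([k,0,0,0,0.]))[0][0,0]
E
python3 - <<'E'
from h import *
s=env.state(); print(s, env.grasp_offset)
H={'key_bar':168+10,'key_mid_bar':122,'key_short_bar':94,'rack_hole0':50,'rack_hole1':50,'rack_hole2':50,'mouth_a':145,'pointer_a':42,'mouth_b':145,'bottle_mid':100,'coupler_mid':15,'basket_mid':45}
for n in ('top','side'):
    c=cam(n); im,d=optics.grab_frame(n); cv2.imwrite(f'pics/{n}0.png',im[:,:,::-1])
    np.savez(f'{n}0.npz',d=d,im=im)
    print(n,'campos',(-c[2].T@c[3]).round(),'axis',c[2][2].round(2))
    for k,z in H.items():
        for r in optics.place_of(n,k)[:4]:
            print(k,round(r['conf'],2),np.round(r['at']),atz(c,r['at'],z).round(1))
E
```

```text
{'time_s': 0.0, 'qpos': array([-6.92699677e+01,  1.83507500e+01,  8.97069513e+01,  1.46990104e-03,
        7.20435783e+01, -1.14496070e+00]), 'qvel': array([ 0.0302043 ,  0.02958583,  0.00282773,  0.07862338, -0.00117731,
       -0.04044407]), 'effort': array([-3.34399056e-04, -4.12458515e+01, -2.31975031e+01,  7.28077255e-02,
        4.56400705e-02, -1.36352282e-04]), 'ee_pos': array([ 214.07158213, -533.11496138,  213.1255217 ]), 'ee_rot': array([-1.79898769e+02, -3.42099036e-03,  2.18745356e+01]), 'force': array([ 0.24640776, -0.2620808 , -0.35501246]), 'torque': array([-0.05750221,  0.00418378,  0.03542722]), 'gripper_force': 0.0, 'gripper_width': 91.52139067591582} 18.8
top campos [ 442.  -68. 1123.] axis [ 0.13 -0.03 -0.99]
key_mid_bar 0.51 [ 99. 232.] [529.6 340.2 122. ]
key_short_bar 0.6 [152. 247.] [495.9 217.3  94. ]
rack_hole0 0.94 [134. 240.] [514.6 277.8  50. ]
rack_hole0 0.66 [106. 230.] [540.5 352.2  50. ]
rack_hole1 0.94 [134. 240.] [514.6 277.8  50. ]
rack_hole1 0.66 [106. 230.] [540.5 352.2  50. ]
rack_hole2 0.94 [134. 240.] [514.6 277.8  50. ]
rack_hole2 0.66 [106.
[... 1460 characters left out ...]
[ 549.3 -299.3  145. ]
mouth_a 0.81 [421. 193.] [ 367.5 -346.6  145. ]
mouth_a 0.77 [307. 216.] [518.5 -79.6 145. ]
mouth_a 0.73 [428. 149.] [ 462.2 -530.1  145. ]
pointer_a 0.64 [330. 196.] [ 604.9 -275.9   42. ]
pointer_a 0.53 [394. 221.] [ 412.3 -313.6   42. ]
pointer_a 0.52 [398. 171.] [ 535.2 -512.1   42. ]
pointer_a 0.19 [352. 195.] [ 565.  -323.2   42. ]
mouth_b 0.93 [354. 172.] [ 549.3 -299.3  145. ]
mouth_b 0.81 [421. 193.] [ 367.5 -346.6  145. ]
mouth_b 0.77 [307. 216.] [518.5 -79.6 145. ]
mouth_b 0.73 [428. 149.] [ 462.2 -530.1  145. ]
coupler_mid 0.68 [352. 248.] [ 443.3 -176.1   15. ]
basket_mid 0.85 [157. 242.] [808.7 180.1  45. ]
basket_mid 0.59 [201. 343.] [483.4 295.2  45. ]
```

View pics/top0.png

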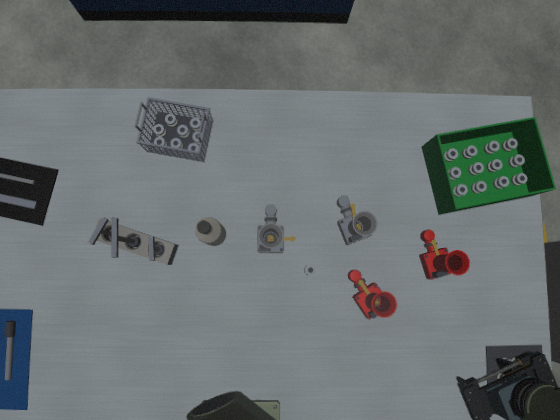

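View pics/side0.png

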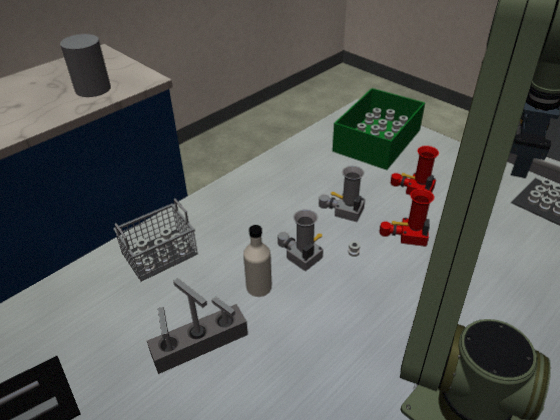

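Side and top views agree. The grey valve near (355,222) in the top view has its pointer close to the pipe direction, so it is the open one. The grey valve at (271,236) is closed, with its pointer at (290,239) square across the pipe. The red ones are look-alikes. The long key is in the middle pocket, with its bar at about (114,238).

Run:
```python
from h import *
for n in ('top','side'):
    c=cam(n); f=np.load(f'{n}0.npz'); d=f['d']; im=f['im'].astype(int)
    uv=np.stack(np.meshgrid(np.arange(560),np.arange(420)),-1).reshape(-1,2)
    ok=d.reshape(-1)>0; uv=uv[ok]; P=pts(c,uv,d); col=im.reshape(-1,3)[ok]
    m=(abs(P[:,0]-515)<80)&(abs(P[:,1]-280)<60)&(P[:,2]>160)&(P[:,2]<200)
    q=P[m]; print(n,'bar',m.sum(),q.mean(0).round(1),np.median(q[:,2]).round(1))
    if m.sum()>10:
        w,v=np.linalg.eigh(np.cov(q.T)); print(' axis yaw',np.degrees(np.arctan2(v[1,2],v[0,2])).round(1),v[:,2].round(3)); e=(q-q.mean(0))@v[:,2]; print(' ext',e.min().round(),e.max().round())
    for nm,c0 in (('a',(550,-299)),('b',(525,-78))):
        r=np.hypot(P[:,0]-c0[0],P[:,1]-c0[1])
        m=(r<45)&(P[:,2]>138)&(P[:,2]<152)
        q=P[m].astype(np.float32); cc,rr=cv2.minEnclosingCircle(q[:,:2].copy()); print(nm,'rim',m.sum(),np.round(cc,1),round(rr,1),np.median(q[:,2]).round(1))
        br=(r<75)&(col[:,0]-col[:,2]>50)&(P[:,2]>25)&(P[:,2]<60)
        q=P[br]; 
        if br.sum():
            print('  brass',br.sum(),q.mean(0).round(1)); dv=q[:,:2]-np.array(cc); print('  ang',np.degrees(np.arctan2(dv[:,1],dv[:,0])).round()[:40],np.hypot(*dv.T).max().round())
        hp=(r>45)&(r<100)&(P[:,2]>15)&(P[:,2]<35)&(abs(col[:,0]-col[:,2])<25)
        q=P[hp][:,:2]-np.array(cc); print('  pipe',hp.sum(),q.mean(0).round(1),np.degrees(np.arctan2(q[:,1].mean(),q[:,0].mean())).round(1))
        t=(r<90)&(P[:,2]>3)
```

```text
top bar 292 [511.2 278.5 182.2] 183.6
 axis yaw -178.0 [-0.999 -0.035 -0.011]
 ext -47.0 44.0
a rim 215 [ 554.1 -300.7] 30.3 143.1
  brass 36 [ 601.5 -294.    44.3]
  ang [ 8.  6. 11.  8.  6.  4. 12.  9.  6.  4. 13. 10.  7.  4. 10.  7.  4. 10.
  8.  5. 11.  8.  5. 12.  8.  6. 13.  9.  6. 11.  6. 10.  7. 12.  7. 14.] 62.0
  pipe 191 [60.7 27.2] 24.2
b rim 223 [523.4 -74.8] 30.4 142.9
  brass 28 [ 523.  -126.4   43.4]
  ang [-86. -87. -87. -87. -89. -89. -90. -90. -89. -90. -89. -89. -89. -89.
 -89. -93. -93. -93. -92. -92. -92. -92. -92. -92. -92. -92. -94. -94.] 63.0
  pipe 190 [64.   1.2] 1.1
side bar 332 [507.9 284.  180.7] 182.7
 axis yaw -177.0 [-0.999 -0.052 -0.014]
 ext -48.0 43.0
a rim 110 [ 552.5 -300.8] 32.3 141.5
  brass 31 [ 597.5 -293.5   41.9]
  ang [11.  4.  6.  2. 10.  8.  4.  3.  8. 15.  9.  8.  8.  3.  4. 11. 12.  8.
  5.  4. 14. 11.  4.  8.  4. 44. 17. 13.  4. 47. 18.] 64.0
  pipe 178 [51.4 31.5] 31.5
b rim 128 [521.  -74.4] 32.4 142.1
  brass 28 [ 521.8 -124.7   41.9]
  ang [-84. -84. -85. -83. -89. -87. -90. -92. -85. -88. -87. -91. -92. -94.
 -87. -91. -89. -91. -96. -84. -87. -89. -94. -88. -90. -94. -93. -95.] 64.0
  pipe 222 [43.6 11.8] 15.1
```

{"method": "send_rows", "body": {"targets": [[[0,0,-0.02,0.07,0.2,0.06,-1],[0,0,-0.02,0.07,0.2,0.06,-1],[0,0,-0.02,0.07,0.2,0.06,-1],[0,0,-0.02,0.07,0.2,0.06,-1],[0,0,-0.02,0.07,0.2,0.06,-1],[0,0,-0.02,0.07,0.2,0.06,-1],[0,0,-0.02,0.07,0.2,0.06,-1],[0,0,-0.02,0.07,0.2,0.06,-1],[0,0,-0.02,0.07,0.2,0.06,-1],[0,0,-0.02,0.07,0.2,0.06,-1]]]}}

```text
time_s: 2.3
ee_pos: [354.3, -132.0, 334.7]
ee_rot: [180.0, -0.1, 3.8]
force: [1.2, 0.2, -0.1]
gripper_width: 91.2
gripper_force: 0.0
```

{"method": "send_rows", "body": {"targets": [[[0,0,0,0.08,0.2,0,-1],[0,0,0,0.08,0.2,0,-1],[0,0,0,0.08,0.2,0,-1],[0,0,0,0.08,0.2,0,-1],[0,0,0,0.08,0.2,0,-1],[0,0,0,0.08,0.2,0,-1],[0,0,0,0.08,0.2,0,-1],[0,0,0,0.08,0.2,0,-1],[0,0,0,0.08,0.2,0,-1],[0,0,0,0.07,0.2,0,-1],[0,0,0,0,0,0,-1],[0,0,0,0,0,0,-1]]]}}

```text
time_s: 3.5
ee_pos: [512.1, 266.7, 333.2]
ee_rot: [179.9, 0.1, 4.0]
force: [-0.2, 0.3, 0.1]
gripper_width: 91.1
gripper_force: 0.0
```

```bash
cat > w.py <<'E'
from h import *
import sys
c=cam('wrist'); im,d=optics.grab_frame('wrist'); cv2.imwrite('pics/%s.png'%sys.argv[1],im[:,:,::-1]); np.savez(sys.argv[1]+'.npz',im=im,d=d)
uv=np.stack(np.meshgrid(np.arange(560),np.arange(420)),-1).reshape(-1,2)
uv=uv[d.reshape(-1)>0]; P=pts(c,uv,d)
x,y,z0,z1,r=map(float,sys.argv[2:7])
m=(np.hypot(P[:,0]-x,P[:,1]-y)<r)&(P[:,2]>z0)&(P[:,2]<z1); q=P[m]
s=env.state(); print(s['time_s'],s['ee_pos'].round(1),s['ee_rot'].round(2),s['qpos'].round(1))
print(m.sum(),q.mean(0).round(1),'medz',np.median(q[:,2]).round(1),'lo',q.min(0).round(1),'hi',q.max(0).round(1))
(cx,cy),rr=cv2.minEnclosingCircle(q[:,:2].astype(np.float32)); print('circ',cx,cy,rr)
print('rect',cv2.minAreaRect(q[:,:2].astype(np.float32)))
E
python3 w.py w1 510 280 172 195 60
```

```text
3.55 [511.9 265.9 333.8] [1.7994e+02 4.0000e-02 3.8900e+00] [ 26.3  15.8  76.3  -0.   88.  112.4]
1431 [514.6 280.5 185.1] medz 185.3 lo [467.1 272.9 173.1] hi [557.3 288.4 188.2]
circ 512.2236328125 280.4932861328125 45.13428497314453
rect ((512.1693725585938, 280.2454528808594), (90.10987091064453, 11.907793045043945), 2.9617674350738525)
```

View pics/w1.png

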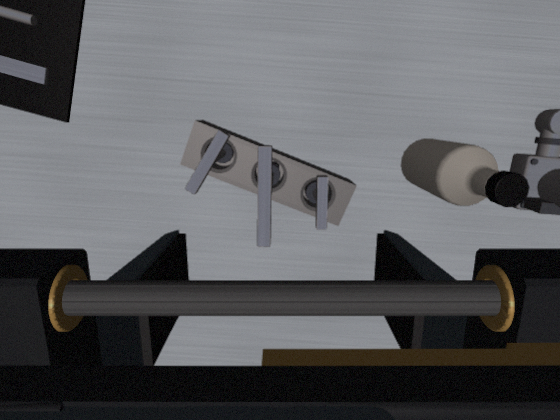

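The wrist view shows the long bar running from (265,148) to (264,245), with its centre at (512.2, 280.3), yaw 3° and top at 185. Both figures match the given sizes. I'll descend and grip.

{"method": "send_rows", "body": {"targets": [[[0,0,-0.01,0.001,0.072,0,-1],[0,0,0,0,0,-0.15,-1],[0,0,0,0,0,-0.15,-1],[0,0,0,0,0,-0.15,-1],[0,0,0,0,0,-0.15,-1],[0,0,0,0,0,-0.1,-1],[0,0,0,0,0,-0.1,-1],[0,0,0,0,0,-0.073,-1],[0,0,0,0,0,0,-1],[0,0,0,0,0,0,-1]]], "grip_force": 50}}

```text
time_s: 4.55
ee_pos: [512.6, 279.8, 160.3]
ee_rot: [-180.0, -0.1, 2.9]
force: [-0.0, -1.1, 0.4]
gripper_width: 91.3
gripper_force: 0.0
```

Run:
```python
from h import *
s=env.state();print(s['ee_pos'],s['ee_rot'],s['force'])
# rack holes from wrist picture w1 (pose then: use recorded)
i=optics.camera_info('wrist');M=np.array(i['mount']);T=np.eye(4);T[:3,:3]=Ro.from_euler('xyz',[179.94,.04,3.89],degrees=True).as_matrix();T[:3,3]=[511.9,265.9,333.8]
C=np.linalg.inv(T@M);c=(np.array(i['camera_matrix']),i['k1'],C[:3,:3],C[:3,3])
d=np.load('w1.npz')['d']
uv=np.stack(np.meshgrid(np.arange(560),np.arange(420)),-1).reshape(-1,2);uv=uv[d.reshape(-1)>0];P=pts(c,uv,d)
m=(np.hypot(P[:,0]-512,P[:,1]-280)<130)&(P[:,2]>40)&(P[:,2]<56)
print(np.median(P[m][:,2]),cv2.minAreaRect(P[m][:,:2].astype(np.float32)))
for p in ((219,152),(268,172),(318,190)): print(atz(c,p,50))
```

```text
[512.63643903 279.81121864 160.33851552] [-1.79992072e+02 -5.13998350e-02  2.90135129e+00] [-0.04939354 -1.06287349  0.35028199]
50.70382802019194 ((512.1495971679688, 279.4420471191406), (209.21624755859375, 56.642799377441406), 71.90211486816406)
[535.08167768 340.54905671  50.        ]
[514.91196084 280.18969618  50.        ]
[496.79643594 217.18295624  50.        ]
```

{"method": "send_rows", "body": {"targets": [[[0,0,0,0,0,0,1],[0,0,0,0,0,0,1],[0,0,0,0,0,0,1],[0,0,0,0,0,0,1],[0,0,0,0,0,0,1],[0,0,0,0,0,0,1],[0,0,0,0,0,0,1],[0,0,0,0,0,0,1],[0,0,0,0,0,0,1],[0,0,0,0,0,0,1]]], "grip_force": 50}}

```text
time_s: 5.55
ee_pos: [512.5, 280.8, 159.4]
ee_rot: [180.0, -0.0, 3.0]
force: [0.2, 1.1, -0.1]
gripper_width: 14.1
gripper_force: 0.0
```

{"method": "send_rows", "body": {"targets": [[[0,0,0,0,0,0.05,1],[0,0,0,0,0,0.1,1],[0,0,0,0,0,0.1,1],[0,0,0,0,0,0.1,1],[0,0,0,0,0,0.15,1],[0,0,0,0,0,0.15,1],[0,0,0,0,0,0.15,1],[0,0,0,0,0,0.15,1],[0,0,0,0,0,0.15,1],[0,0,0,0,0,0.1,1],[0,0,0,0,0,0,1],[0,0,0,0,0,0,1]]]}}

```text
time_s: 6.75
ee_pos: [512.2, 280.6, 398.9]
ee_rot: [180.0, 0.0, 3.0]
force: [-0.3, -0.3, -2.6]
gripper_width: 11.8
gripper_force: 50.0
```

{"method": "send_rows", "body": {"targets": [[[0,0,0.07,0.014,-0.19,0,1],[0,0,0.07,0.014,-0.19,0,1],[0,0,0.07,0.014,-0.19,0,1],[0,0,0.07,0.014,-0.19,0,1],[0,0,0.07,0.014,-0.19,0,1],[0,0,0.07,0.014,-0.19,0,1],[0,0,0.07,0.014,-0.19,0,1],[0,0,0.07,0.014,-0.19,0,1]]]}}

```text
time_s: 7.55
ee_pos: [534.0, -24.7, 397.3]
ee_rot: [-179.8, 0.1, 53.6]
force: [-0.0, 0.5, -2.9]
gripper_width: 11.5
gripper_force: 50.0
```

{"method": "send_rows", "body": {"targets": [[[0,0,0.07,0.014,-0.19,0,1],[0,0,0.07,0.014,-0.19,0,1],[0,0,0.07,0.014,-0.19,0,1],[0,0,0.07,0.014,-0.19,0,1],[0,0,0.07,0.014,-0.19,0,1],[0,0,0.07,0.014,-0.19,0,1],[0,0,0.07,0.014,-0.19,0,1],[0,0,0,0,-0.05,0,1],[0,0,0,0,0,0,1],[0,0,0,0,0,0,1],[0,0,0,0,0,0,1]]]}}

```text
time_s: 8.65
ee_pos: [554.4, -297.7, 399.4]
ee_rot: [-180.0, -0.1, 97.5]
force: [0.1, 0.2, -2.6]
gripper_width: 11.8
gripper_force: 50.0
```

```bash
python3 w.py w2 553 -300 136 150 45
python3 - <<'E'
from h import *
n='side'
c=cam(n); im,d=optics.grab_frame(n); cv2.imwrite('pics/s2.png',im[:,:,::-1]); np.savez('s2.npz',d=d,im=im)
for k in ('key_bar','key_foot'):
  for r in optics.place_of(n,k)[:3]: print(k,r)
E
```

```text
8.7 [ 554.5 -297.7  399.6] [ 1.7998e+02 -2.0000e-02  9.7560e+01] [-29.3  21.2  59.4   0.   99.4 -36.8]
815 [ 550.6 -294.5  142.7] medz 143.6 lo [ 521.9 -326.9  136. ] hi [ 582.2 -271.   148.3]
circ 552.0032348632812 -301.4014587402344 30.412296295166016
rect ((551.4087524414062, -297.49273681640625), (60.007389068603516, 52.476131439208984), 9.870539665222168)
key_bar {'at': [358.7, 78.7], 'conf': 0.97}
key_bar {'at': [256.9, 258.1], 'conf': 0.4}
key_foot {'at': [356.0, 142.0], 'conf': 0.88}
```

View pics/w2.png

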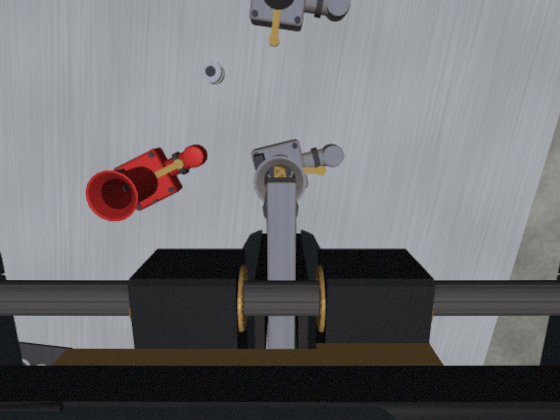

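View pics/s2.png

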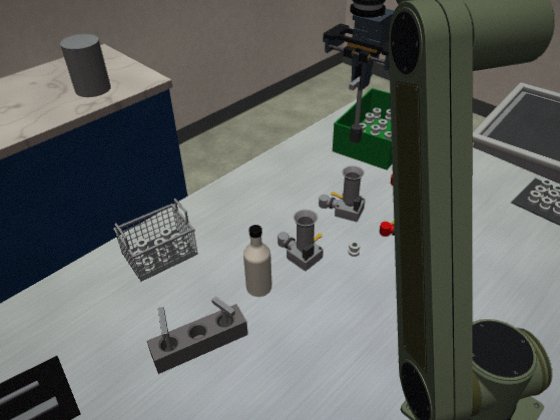

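Wrist view: the sleeve mouth is at (280,180) with the brass stem visible, and the pointer tip at (322,170) is near the pipe. The side view shows the key hanging straight with its foot at (356,138). Next I'll compare foot, mouth and pointer numerically.

```bash
cat > chk.py <<'E'
from h import *
s=env.state(); g=s['ee_pos']
c=cam('side'); f=np.load('s2.npz'); d=f['d']
uv=np.stack(np.meshgrid(np.arange(560),np.arange(420)),-1).reshape(-1,2); uv=uv[d.reshape(-1)>0]; P=pts(c,uv,d)
print('pred foot',g+[0,0,18.8-168],proj(c,g+np.array([0,0,18.8-168])),'bar',proj(c,g+np.array([0,0,18.8])))
m=(np.hypot(P[:,0]-g[0],P[:,1]-g[1])<40)&(P[:,2]>g[2]-175)&(P[:,2]<g[2]-25); q=P[m]
print('minz',np.percentile(q[:,2],[0,1,3]))
b=g[2]+18.8-168
for lo,hi in ((0,20),(20,38),(45,75),(75,105),(105,125)):
    w=q[(q[:,2]>b+lo)&(q[:,2]<b+hi)]; print(lo,len(w),np.median(w,axis=0).round(1))
E
python3 chk.py
python3 - <<'E'
from h import *
c=cam('wrist'); f=np.load('w2.npz'); d=f['d']; im=f['im'].astype(int)
uv=np.stack(np.meshgrid(np.arange(560),np.arange(420)),-1).reshape(-1,2);ok=d.reshape(-1)>0;uv=uv[ok];P=pts(c,uv,d);col=im.reshape(-1,3)[ok]
cc=np.array([552.5,-301.2]); dv=P[:,:2]-cc; r=np.hypot(*dv.T); br=(col[:,0]-col[:,2]>50)
m=br&(r<75)&(r>32)&(P[:,2]>30)&(P[:,2]<55); q=P[m]
print('pointer',m.sum(),np.degrees(np.arctan2(*(q[:,:2].mean(0)-cc)[::-1])),'line',cv2.fitLine(q[:,:2].astype(np.float32),2,0,.1,.1).ravel(), np.median(q[:,2]))
m=br&(r<20)&(P[:,2]>50)&(P[:,2]<90); q=P[m]; print('stem',m.sum(),q.mean(0),q.min(0),q.max(0))
m=(r>38)&(r<105)&(P[:,2]>12)&(P[:,2]<32)&(abs(col[:,0]-col[:,2])<25)&(dv[:,0]>55); q=P[m]; 
print('pipe',len(q),cv2.fitLine(q[:,:2].astype(np.float32),2,0,.1,.1).ravel(),np.degrees(np.arctan2(*(q[:,:2].mean(0)-cc)[::-1])))
import cv2
cv2.imwrite('pics/w2c.png',cv2.resize(f['im'][130:220,230:350,::-1],None,fx=6,fy=6,interpolation=cv2.INTER_CUBIC))
E
```

```text
pred foot [ 554.51865401 -298.15644975  250.64595871] [354.8081128  138.52067232] bar [360.48562967  78.44500129]
minz [246.31132873 248.38756449 249.74252357]
0 75 [ 543.6 -287.5  260.7]
20 92 [ 546.4 -290.7  282. ]
45 50 [ 549.2 -293.3  309.1]
75 53 [ 549.3 -294.5  339.6]
105 36 [ 549.2 -293.9  364.4]
pointer 151 6.232211942758899 line [ 9.966258e-01  8.207976e-02  6.021412e+02 -2.957790e+02] 44.868121062985885
stem 116 [ 551.9865082  -301.29374297   69.73747947] [ 544.5436829  -308.70990216   63.55608454] [ 560.77317393 -294.54829221   74.38706702]
pipe 173 [ 5.3404552e-01  8.4545571e-01  6.2074506e+02 -2.7352005e+02] 22.07730352471257
```

View pics/w2c.png

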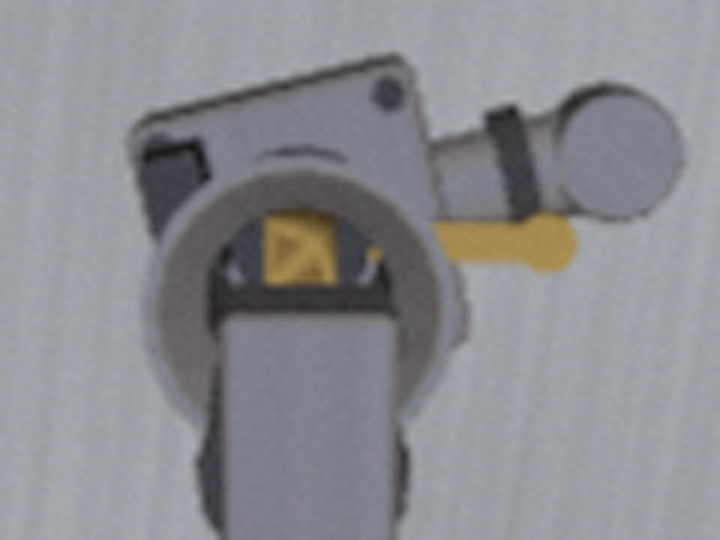

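{"method": "send_rows", "body": {"targets": [[[0,0,-0.01,-0.01,-0.017,0,1],[0,0,0,0,0,-0.1,1],[0,0,0,0,0,-0.1,1],[0,0,0,0,0,-0.1,1],[0,0,0,0,0,-0.1,1],[0,0,0,0,0,-0.1,1],[0,0,0,0,0,-0.1,1],[0,0,0,0,0,-0.05,1],[0,0,0,0,0,0,1],[0,0,0,0,0,0,1]]]}}

```text
time_s: 9.85
ee_pos: [552.8, -302.9, 270.2]
ee_rot: [179.9, 0.0, 96.6]
force: [0.4, -0.3, -1.4]
gripper_width: 11.8
gripper_force: 50.0
```

{"method": "send_rows", "body": {"targets": [[[0,0,0,0,0,-0.03,1],[0,0,0,0,0,-0.03,1],[0,0,0,0,0,-0.03,1],[0,0,0,0,0,-0.03,1],[0,0,0,0,0,-0.03,1],[0,0,0,0,0,-0.03,1],[0,0,0,0,0,-0.02,1],[0,0,0,0,0,0,1]]]}}

```text
time_s: 10.65
ee_pos: [552.1, -302.4, 228.5]
ee_rot: [-179.9, -0.1, 96.6]
force: [-0.0, -0.6, -2.4]
gripper_width: 12.0
gripper_force: 50.0
```

{"method": "send_rows", "body": {"targets": [[[0,0,0,0,0.005,-0.02,1],[0,0,0,0,0,-0.02,1],[0,0,0,0,0,-0.02,1],[0,0,0,0,0,-0.02,1],[0,0,0,0,0,0,1]]]}}

```text
time_s: 11.15
ee_pos: [552.4, -301.3, 212.6]
ee_rot: [-180.0, -0.1, 96.6]
force: [0.7, 0.3, -2.8]
gripper_width: 11.7
gripper_force: 50.0
```

{"method": "send_rows", "body": {"targets": [[[0,0,0,0,0,-0.02,1],[0,0,0,0,0,-0.02,1],[0,0,0,0,0,-0.01,1],[0,0,0,0,0,0,1]]]}}

```text
time_s: 11.55
ee_pos: [552.4, -301.4, 202.9]
ee_rot: [-180.0, -0.0, 96.6]
force: [0.3, 0.7, -3.5]
gripper_width: 11.8
gripper_force: 50.0
```

{"method": "send_rows", "body": {"targets": [[[0,0,0,0,0,-0.015,1],[0,0,0,0,0,-0.015,1],[0,0,0,0,0,-0.01,1],[0,0,0,0,0,0,1],[0,0,0,0,0,0,1]]]}}

```text
time_s: 12.05
ee_pos: [552.8, -301.6, 196.2]
ee_rot: [179.9, 0.0, 96.6]
force: [0.6, 1.2, 3.3]
gripper_width: 12.1
gripper_force: 50.0
```

{"method": "send_rows", "body": {"targets": [[[0,0,0,0,0,0,1],[0,0,-0.05,0,0,0,1],[0,0,-0.05,0,0,0,1],[0,0,-0.05,0,0,0,1],[0,0,-0.05,0,0,0,1],[0,0,-0.05,0,0,0,1],[0,0,-0.05,0,0,0,1],[0,0,-0.05,0,0,0,1]]]}}

```text
time_s: 12.85
ee_pos: [552.9, -301.6, 196.2]
ee_rot: [179.9, -0.0, 64.9]
force: [1.3, 2.0, 5.4]
gripper_width: 11.7
gripper_force: 50.0
```

{"method": "send_rows", "body": {"targets": [[[0,0,-0.05,0,0,0,1],[0,0,-0.05,0,0,0,1],[0,0,-0.05,0,0,0,1],[0,0,-0.05,0,0,0,1],[0,0,-0.05,0,0,0,1],[0,0,-0.05,0,0,0,1],[0,0,-0.05,0,0,0,1],[0,0,-0.05,0,0,0,1],[0,0,0,0,0,0,1]]]}}

```text
time_s: 13.75
ee_pos: [552.7, -301.8, 196.2]
ee_rot: [179.9, -0.0, 29.1]
force: [-0.3, 1.9, 5.2]
gripper_width: 11.7
gripper_force: 50.0
```

Run:
```python
from h import *
s=env.state(); print(s['torque'],s['force'],s['ee_rot'],s['ee_pos'],s['qpos'].round(1))
```

```text
[ 0.47647701 -0.02124495 -0.00169221] [-0.3451812   1.91976198  5.19882662] [ 1.79925800e+02 -3.33432238e-02  2.90838563e+01] [ 552.67950726 -301.81698455  196.19612126] [-29.7  23.8  83.7  -0.   72.4  31.2]
```

{"method": "send_rows", "body": {"targets": [[[0,0,-0.03,0,0,0,1],[0,0,-0.03,0,0,0,1],[0,0,-0.03,0,0,0,1],[0,0,-0.03,0,0,0,1],[0,0,0,0,0,0,1]]]}}

```text
time_s: 14.25
ee_pos: [552.6, -301.8, 196.2]
ee_rot: [179.9, -0.0, 18.3]
force: [0.4, 1.6, 4.6]
gripper_width: 11.8
gripper_force: 50.0
```

Run:
```python
from h import *
s=env.state(); print(s['torque'],s['force'],s['ee_rot'],s['effort'][5])
```

```text
[ 0.45036154 -0.05319287 -0.00269175] [0.380377   1.63846301 4.56964689] [ 1.79937214e+02 -3.38426503e-02  1.83409465e+01] 0.18159592989832163
```

{"method": "send_rows", "body": {"targets": [[[0,0,-0.03,0,0,0,1],[0,0,-0.03,0,0,0,1],[0,0,0,0,0,0,1]]]}}

```text
time_s: 14.55
ee_pos: [552.5, -301.8, 196.2]
ee_rot: [179.9, -0.0, 12.9]
force: [0.2, 1.5, 5.4]
gripper_width: 11.5
gripper_force: 50.0
```

```bash
python3 - <<'E'
from h import *
s=env.state(); print(s['torque'],s['force'],s['ee_rot'],s['effort'][5])
E
python3 w.py w3 552 -301 30 60 70
python3 - <<'E'
from h import *
E
```

```text
[0.50478429 0.05911562 0.03851451] [0.22597486 1.49565464 5.4271264 ] [ 1.79944311e+02 -3.08061135e-02  1.29412412e+01] 0.18134795129299164
14.6 [ 552.5 -301.8  196.2] [ 1.7994e+02 -3.0000e-02  1.2970e+01] [-29.7  23.8  83.7  -0.   72.4  47.4]
3370 [ 579.  -299.5   37.3] medz 36.2 lo [ 538.1 -361.8   30. ] hi [ 620.  -257.7   60. ]
circ 577.8560791015625 -307.9318542480469 53.86598205566406
rect ((567.9716186523438, -300.4940490722656), (102.01702117919922, 77.58831787109375), 61.455665588378906)
```

View pics/w3.png

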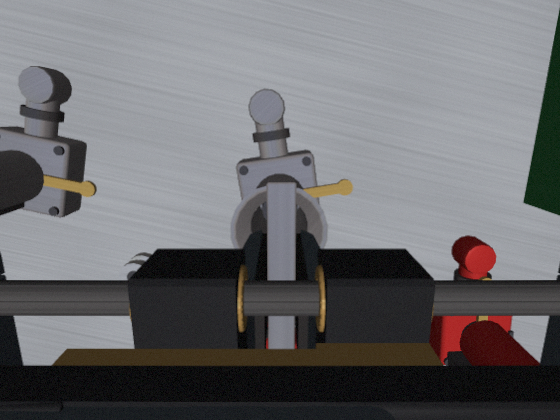

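The pointer, with its tip at (345,187), now lies almost square to the pipe at (267,105). I'll keep turning until the torque shows the stop.

{"method": "send_rows", "body": {"targets": [[[0,0,-0.03,0,0,0,1],[0,0,-0.02,0,0,0,1],[0,0,0,0,0,0,1]]]}}

```text
time_s: 14.9
ee_pos: [552.5, -301.8, 196.2]
ee_rot: [179.9, -0.0, 8.5]
force: [0.4, 1.6, 5.9]
gripper_width: 12.0
gripper_force: 50.0
```

```bash
cat > p.py <<'E'
from h import *
s=env.state(); print(s['torque'],s['force'],s['ee_rot'],s['effort'][5])
c=cam('wrist'); im,d=optics.grab_frame('wrist'); im=im.astype(int)
uv=np.stack(np.meshgrid(np.arange(560),np.arange(420)),-1).reshape(-1,2);ok=d.reshape(-1)>0;uv=uv[ok];P=pts(c,uv,d);col=im.reshape(-1,3)[ok]
cc=np.array([552.5,-301.4]); dv=P[:,:2]-cc; r=np.hypot(*dv.T)
q=P[(col[:,0]-col[:,2]>50)&(r<75)&(r>28)&(P[:,2]>30)&(P[:,2]<55)]
print('pointer',len(q),np.degrees(np.arctan2(*(q[:,:2].mean(0)-cc)[::-1])))
g=abs(col[:,0]-col[:,2])<25
q=P[g&(r<120)&(P[:,2]>18)&(P[:,2]<30)&(dv[:,0]>20)]; w=q[np.hypot(*(q[:,:2]-cc).T)>55]
print('pipe',len(w),np.degrees(np.arctan2(*(w[:,:2].mean(0)-cc)[::-1])))
q=P[g&(r<55)&(abs(P[:,2]-36)<5)]; print('body',len(q),np.median(q[:,2]),cv2.minAreaRect(q[:,:2].astype(np.float32)))
E
python3 p.py
```

```text
[0.46025408 0.05380194 0.49397507] [0.36535224 1.58608878 5.89795605] [ 1.79936895e+02 -1.86582468e-02  8.53841281e+00] 0.5784744769334793
pointer 461 -68.41409650388954
pipe 278 19.984468530520097
body 2271 36.062379877614234 ((567.5739135742188, -301.5296630859375), (85.1539077758789, 66.59368133544922), 70.35742950439453)
```

Torque jumped to 0.49 N m and the pointer reads −68.4° against a pipe yaw of about 20°, so the valve is at its stop. I'll press briefly, back off within the play, then lift.

{"method": "send_rows", "body": {"targets": [[[0,0,-0.015,0,0,0,1],[0,0,0,0,0,0,1],[0,0,0,0,0,0,1],[0,0,0.04,0,0,0,1],[0,0,0.045,0,0,0,1],[0,0,0,0,0,0,1]]]}}

```text
time_s: 15.55
ee_pos: [552.5, -302.0, 196.2]
ee_rot: [179.9, -0.0, 14.8]
force: [0.4, 0.4, 5.0]
gripper_width: 11.7
gripper_force: 50.0
```

```bash
python3 p.py
```

```text
[0.36565396 0.05720589 0.04727236] [0.38052813 0.39768786 4.9724884 ] [ 1.79925720e+02 -1.71384523e-02  1.48469518e+01] -0.23471728898584843
pointer 450 -68.22172959378801
pipe 252 20.314069947196373
body 2272 36.07761469529454 ((566.8905639648438, -296.9005432128906), (76.9764175415039, 74.76596069335938), 56.87206268310547)
```

{"method": "send_rows", "body": {"targets": [[[0,0,0,0,0,0.03,1],[0,0,0,0,0,0.05,1],[0,0,0,0,0,0.05,1],[0,0,0,0,0,0.1,1],[0,0,0,0,0,0.1,1],[0,0,0,0,0,0.1,1],[0,0,0,0,0,0.1,1],[0,0,0,0,0,0.15,1],[0,0,0,0,0,0.15,1],[0,0,0,0,0,0.15,1],[0,0,0,0,0,0.05,1],[0,0,0,0,0,0,1]]]}}

```text
time_s: 16.8
ee_pos: [552.5, -302.0, 403.0]
ee_rot: [179.8, -0.1, 14.7]
force: [0.2, -1.2, -2.6]
gripper_width: 11.4
gripper_force: 50.0
```

```bash
python3 p.py
```

```text
[-0.02644616 -0.00325534  0.01091185] [ 0.19026364 -1.15663452 -2.62772322] [ 1.79845376e+02 -1.01687020e-01  1.46700823e+01] -0.0017325494263786823
pointer 153 -68.58396356784723
pipe 117 21.22147593146683
body 823 36.02069111255208 ((570.5206909179688, -302.394287109375), (88.0802001953125, 70.60810089111328), 86.0400161743164)
```

{"method": "send_rows", "body": {"targets": [[[0,0,-0.01,-0.013,0.19,0,1],[0,0,-0.01,-0.013,0.19,0,1],[0,0,-0.01,-0.013,0.19,0,1],[0,0,-0.01,-0.013,0.19,0,1],[0,0,-0.01,-0.013,0.19,0,1],[0,0,-0.01,-0.013,0.19,0,1],[0,0,-0.01,-0.013,0.19,0,1],[0,0,-0.01,-0.013,0.19,0,1]]]}}

```text
time_s: 17.65
ee_pos: [530.4, 3.7, 399.1]
ee_rot: [-180.0, 0.3, 7.4]
force: [0.2, 0.7, -2.9]
gripper_width: 11.5
gripper_force: 50.0
```

{"method": "send_rows", "body": {"targets": [[[0,0,-0.01,-0.013,0.19,0,1],[0,0,-0.01,-0.013,0.19,0,1],[0,0,-0.01,-0.013,0.19,0,1],[0,0,-0.01,-0.013,0.19,0,1],[0,0,-0.01,-0.013,0.19,0,1],[0,0,0,-0.013,0.19,0,1],[0,0,0,-0.013,0.19,0,1],[0,0,0,-0.007,0.05,0,1],[0,0,0,0,0,0,1],[0,0,0,0,0,0,1]]]}}

```text
time_s: 18.65
ee_pos: [511.9, 277.3, 400.3]
ee_rot: [179.9, 0.1, 2.9]
force: [-0.9, -1.2, -2.1]
gripper_width: 11.8
gripper_force: 50.0
```

```bash
python3 - <<'E'
from h import *
im,d=optics.grab_frame('side'); np.savez('s2.npz',d=d,im=im)
E
python3 chk.py; python3 w.py w4 512 279 42 56 130
```

```text
pred foot [512.06743141 276.92856825 251.57074248] [186.27757888 265.73991733] bar [173.0614655  198.87362883]
minz [247.14889358 250.31657493 251.72581239]
0 118 [501.6 285.5 261.2]
20 154 [503.8 283.4 285.1]
45 78 [507.5 280.8 312.6]
75 80 [507.6 280.5 342.7]
105 55 [507.7 280.8 366.4]
18.75 [512.2 276.8 401.2] [1.7994e+02 2.0000e-02 2.8800e+00] [ 27.3  16.2  66.4  -0.   97.4 114.4]
3845 [515.5 281.9  49.9] medz 50.2 lo [454.1 172.8  42.1] hi [571.  386.6  55.2]
circ 512.6640014648438 279.8927001953125 107.3778305053711
rect ((512.0615844726562, 280.12347412109375), (208.66036987304688, 56.61676788330078), 71.99024963378906)
```

View pics/w4.png

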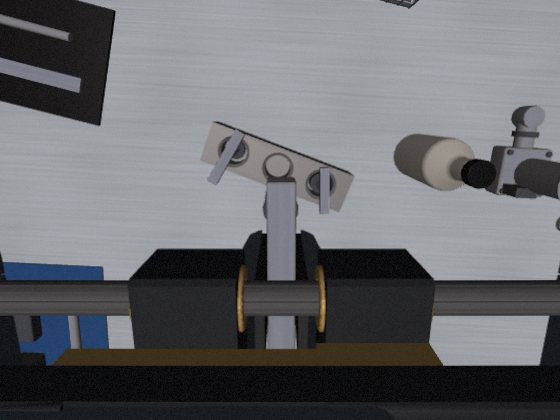

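The wrist view shows the empty middle pocket at (277,165), and the rack rectangle is centred at (512.1, 280). I'll centre over it and lower.

{"method": "send_rows", "body": {"targets": [[[0,0,0,0,0.014,0,1],[0,0,0,0,0,-0.15,1],[0,0,0,0,0,-0.15,1],[0,0,0,0,0,-0.15,1],[0,0,0,0,0,-0.15,1],[0,0,0,0,0,-0.15,1],[0,0,0,0,0,-0.1,1],[0,0,0,0,0,-0.07,1],[0,0,0,0,0,0,1],[0,0,0,0,0,0,1],[0,0,0,0,0,0,1]]]}}

```text
time_s: 19.85
ee_pos: [512.8, 281.3, 218.8]
ee_rot: [-179.9, -0.1, 2.9]
force: [-0.0, 0.1, -1.7]
gripper_width: 11.8
gripper_force: 50.0
```

{"method": "send_rows", "body": {"targets": [[[0,0,0,0,0,-0.03,1],[0,0,0,0,0,-0.03,1],[0,0,0,0,0,-0.03,1],[0,0,0,0,0,-0.03,1],[0,0,0,0,0,0,1]]]}}

```text
time_s: 20.35
ee_pos: [511.4, 280.9, 192.0]
ee_rot: [179.9, 0.1, 3.0]
force: [-0.2, 0.0, -2.5]
gripper_width: 12.1
gripper_force: 50.0
```

{"method": "send_rows", "body": {"targets": [[[0,0,0,0,-0.004,-0.03,1],[0,0,0,0,0,-0.03,1],[0,0,0,0,0,-0.03,1],[0,0,0,0,0,-0.03,1],[0,0,0,0,0,-0.02,1],[0,0,0,0,0,0,1],[0,0,0,0,0,0,1]]]}}

```text
time_s: 21.05
ee_pos: [512.1, 280.4, 165.4]
ee_rot: [180.0, -0.0, 3.0]
force: [-0.4, 1.3, -2.4]
gripper_width: 11.5
gripper_force: 50.0
```

{"method": "send_rows", "body": {"targets": [[[0,0,0,0,0,-0.01,1],[0,0,0,0,0,-0.01,1],[0,0,0,0,0,0,1]]]}}

```text
time_s: 21.35
ee_pos: [511.9, 280.3, 161.2]
ee_rot: [180.0, 0.0, 3.0]
force: [-0.1, -0.4, -2.3]
gripper_width: 11.4
gripper_force: 50.0
```

{"method": "send_rows", "body": {"targets": [[[0,0,0,0,0,-0.008,1],[0,0,0,0,0,0,1],[0,0,0,0,0,0,1]]]}}

```text
time_s: 21.65
ee_pos: [512.3, 280.5, 160.2]
ee_rot: [-180.0, -0.1, 3.0]
force: [-1.0, -0.5, 0.5]
gripper_width: 11.8
gripper_force: 50.0
```

Contact: the weight reading rose to about 0, so the key is on the floor. I'll release it and go straight up.

{"method": "send_rows", "body": {"targets": [[[0,0,0,0,0,0,0.5],[0,0,0,0,0,0,0],[0,0,0,0,0,0,-0.5],[0,0,0,0,0,0,-1],[0,0,0,0,0,0,-1],[0,0,0,0,0,0,-1],[0,0,0,0,0,0,-1],[0,0,0,0,0,0,-1],[0,0,0,0,0,0,-1]]]}}

```text
time_s: 22.55
ee_pos: [512.0, 280.4, 159.8]
ee_rot: [180.0, 0.0, 3.0]
force: [-0.5, 0.1, -1.2]
gripper_width: 80.8
gripper_force: 0.0
```

{"method": "send_rows", "body": {"targets": [[[0,0,0,0,0,0.03,-1],[0,0,0,0,0,0.05,-1],[0,0,0,0,0,0.1,-1],[0,0,0,0,0,0.15,-1],[0,0,0,0,0,0.15,-1],[0,0,0,0,0,0.15,-1],[0,0,0,0,0,0.15,-1],[0,0,0,0,-0.08,0.1,-1],[0,0,0,0,0,0,-1],[0,0,0,0,0,0,-1]]]}}

```text
time_s: 23.55
ee_pos: [511.9, 264.5, 336.0]
ee_rot: [-180.0, -0.0, 2.9]
force: [0.1, -0.3, -1.2]
gripper_width: 91.3
gripper_force: 0.0
```

```bash
python3 w.py w5 512 280 165 200 60
```

```text
23.6 [511.6 264.5 334.9] [1.7999e+02 8.0000e-02 2.9700e+00] [ 26.2  15.7  76.2   0.   88.1 113.2]
1408 [515.  280.2 185.1] medz 185.3 lo [468.5 272.1 165.8] hi [558.1 288.4 187.8]
circ 513.2984619140625 280.67254638671875 44.86568832397461
rect ((513.295654296875, 280.3648986816406), (89.32688903808594, 12.072652816772461), 2.9589526653289795)
```

View pics/w5.png

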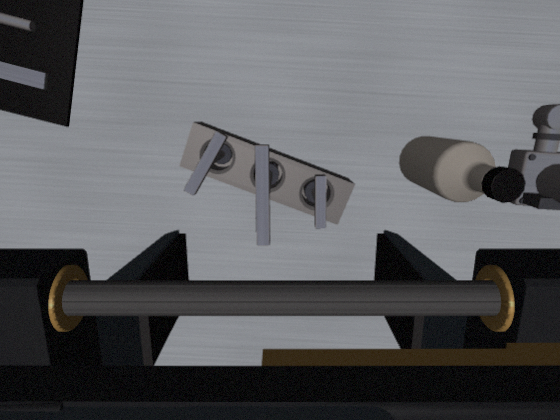

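The key stands in the middle pocket, with its bar from (263,147) to (262,243) and its top at 185.3 mm, the same as at the start. The neighbouring keys and the bottle have not moved. I'll hand in.

```bash
python3 -c "
from workcell import env
print(env.job_done())"
```

```text
the job is handed in; nothing more can be done
None
```

I closed the partly open valve to its hard stop with the long key, stood the key back fully down in the middle rack pocket, and handed the job in at about 24 s; no verdict came back.

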